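# Pack the last two screw tins into the round tray

### The job

Pack the two loose steel screw tins into the round tray, so that all seven stand upright inside it, one in the middle and six close around it: one tin fills the empty place beside the mouth, the other the mouth itself, pushed fully home against its neighbours with the spring ball sprung out again behind it. They are easiest slid in along the bench through the mouth; tip no tin over and leave the other things on the bench where they are.

Things in the scene. Friction and masses are not known exactly. Their poses are not given: they have to be found in the camera images.
- tray: Round tray: plywood hoop screwed to the bench, inner radius 68 mm, outer 76 mm, 20 mm high; the bench is its floor. Holds seven tins hexagonally: one in the middle, six around it, 44 to 46 mm from the centre, at 0, 60, 120, 180, 240, 300 degrees from its x axis. Origin: hoop's centre at bench height; x points out through the mouth, z up. Outside, three 5 mm thick lugs reach to 99 mm radius.
- mouth (a point): Middle of the mouth, at bench height: a 52 mm wide gap in the hoop, 68 mm from the tray's centre along the tray's x; axes as the tray's. Gap edges at tray x = 63 to 70 mm, y = +-26 to 29 mm; from there a 20 mm high cheek flares outward at the -y edge to about x = 84 mm, y = -41 mm. The spring ball's 20 mm cubic brass housing stands outside the hoop at tray x = 71 mm, y = 48 mm.
- mouth_place (a point): The place just inside the mouth (0 degrees, 45 mm from the tray's centre), where the last tin goes; empty at the start. Once both side places are filled a tin cannot pass this place further in.
- side_place_left (a point): The ring place beside the mouth at +60 degrees (tray x = 22.5 mm, y = +39 mm), the ball's side. One of the two side places is empty at the start; it is filled through the mouth, by moving the tin aside around the middle tin.
- side_place_right (a point): The ring place beside the mouth at -60 degrees (tray x = 22.5 mm, y = -39 mm). One of the two side places is empty at the start.
- catch (a joint): Spring ball at the mouth's +y edge: how far it is pressed back, 0 = fully sprung out, 0.010 m = fully in. A tin sliding in past it pushes it back about 2 to 6 mm (1 to 3 N); it has sprung out again when the tin is some 53 mm from the tray centre; push on until the tin rests against its neighbours.
- catch_ball (a point): Centre of the steel spring ball (9 mm radius), 11 mm above the bench; sprung out it is at x = 71 mm, y = 25.5 mm in the tray's frame and gives way along the tray's +y.
- tin1: plain closed steel screw tin, upright cylinder 44 mm in diameter, 60 mm tall, about 0.26 kg, all seven alike. Origin: centre of its underside (z = 0 when it stands on the bench); z up its axis. Stands in the tray's middle at the start.
- tin2: plain closed steel screw tin, upright cylinder 44 mm in diameter, 60 mm tall, about 0.26 kg, all seven alike. Origin: centre of its underside (z = 0 when it stands on the bench); z up its axis. In the tray's 120 degree place at the start.
- tin3: plain closed steel screw tin, upright cylinder 44 mm in diameter, 60 mm tall, about 0.26 kg, all seven alike. Origin: centre of its underside (z = 0 when it stands on the bench); z up its axis. In the tray's 180 degree place at the start.
- tin4: plain closed steel screw tin, upright cylinder 44 mm in diameter, 60 mm tall, about 0.26 kg, all seven alike. Origin: centre of its underside (z = 0 when it stands on the bench); z up its axis. In the tray's 240 degree place at the start.
- tin5: plain closed steel screw tin, upright cylinder 44 mm in diameter, 60 mm tall, about 0.26 kg, all seven alike. Origin: centre of its underside (z = 0 when it stands on the bench); z up its axis. In the tray beside the mouth at the start, in the +60 or the -60 degree place (varies); the other one of these two is empty.
- tin6: plain closed steel screw tin, upright cylinder 44 mm in diameter, 60 mm tall, about 0.26 kg, all seven alike. Origin: centre of its underside (z = 0 when it stands on the bench); z up its axis. Stands loose on the bench outside the tray, on the side of the mouth.
- tin7: plain closed steel screw tin, upright cylinder 44 mm in diameter, 60 mm tall, about 0.26 kg, all seven alike. Origin: centre of its underside (z = 0 when it stands on the bench); z up its axis. Stands loose on the bench outside the tray, on the side of the mouth.
- pad: Cork disc 34 mm across, 0.6 mm thick, let into the bench (cannot be moved or caught on): lies in the empty place beside the mouth. Origin at its centre.
- screwdriver: Bystander: screwdriver, 200 mm long, lying on the bench beyond the tins. Leave it where it is.
- offcut: Bystander: wood offcut 35 x 75 x 28 mm near the robot. Leave it where it is.
- jar: Bystander: small closed jar, 52 mm across, 58 mm tall, with a white cap. Leave it where it is.
- wax: Bystander: flat wide wax tin, 72 mm across, 28 mm tall, near the robot. Leave it where it is.
- brush: Bystander: brush, 200 mm long, lying near the robot on its left. Leave it where it is.
- glue: Bystander: glue bottle, 60 mm across, 170 mm tall, far left. Leave it where it is.
- spray: Bystander: spray can, 54 mm across, 160 mm tall, left of the tray. Leave it where it is.
Things that resemble listed ones, but are neither listed nor needed, are in the scene too. Leave any turquoise look-alike of the tin7 alone. What is shaped like the tin6 but blue is not meant.

How it is judged:
At the end, for the whole second after the job is handed in: All seven tins stand upright (within 0.06 rad) on the bench inside the tray, at rest, each one's axis within 50 mm of the tray's centre (a ring place is 44 to 46 mm out), and the spring ball is sprung out (pressed back less than 2 mm) (horizontal distance between each of tin1, tin2, tin3, tin4, tin5, tin6, tin7 and tray below 0.05 m and height (world z) of each of tin1, tin2, tin3, tin4, tin5, tin6, tin7 below 0.004 m and angle between each of tin1, tin2, tin3, tin4, tin5, tin6, tin7's own z axis and vertical below 0.06 rad and linear speed of each of tin1, tin2, tin3, tin4, tin5, tin6, tin7 below 0.01 m/s and value of joint catch below 0.002 m); the robot touches nothing.
It fails at once if a tin is tipped over (more than 0.5 rad) (angle between any of tin1, tin2, tin3, tin4, tin5, tin6, tin7's own z axis and vertical above 0.5 rad).
It fails at once if a bystander is moved more than 30 mm (distance of any of screwdriver, offcut, jar, wax, brush, glue, spray from where it was at the start of the episode above 0.03 m).
It also fails if it takes over 70 s, if anything falls off the work surface, if the arm or the gripper's body presses on something with over 40 N, if the wrist force passes 120 N, or if a joint passes its speed limit or range.

### The arm

A 7-joint arm with a two-finger parallel gripper is mounted at the origin on the work surface. World frame = base frame: x ahead of the robot, y to its left, z up, the work surface at z = 0. Lengths are in m, angles in rad, forces in N, time in s.
With the tool pointing down it reaches from about 0.4 to 0.85 m from the base axis. Payload 10.4 kg.
Tool frame: the origin (TCP) lies between the finger pads; the fingertips stand 17 mm ahead of it and the grasp point (between the pads) lies 2 mm behind it; z points along the fingers, y is the line along which they close (so a half turn about z gives the same grasp; the last joint's range is limited). The gripper opens to 85 mm and grips with 20 to 120 N. Pads are 22 mm wide; open, the fingers measure 114 mm over their backs; the gripper's body (76 mm by 85 mm) begins 54 mm behind the grasp point. The pads swing forward as they close: fully open they stand 13 mm farther back than shut.
Start: joints at [-1.163, 0.332, -0.065, 1.46, 0.022, 1.35, -0.088], TCP at [0.261, 0.568, 0.248] pointing down, gripper open.
Joint ranges: [-2.6, 2.6], [-0.5, 2.12], [-1.47, 1.34], [0.16, 2.42], [-1.27, 4.41], [0.06, 2.06], [-2.6, 2.6]. Speed limits (rad/s): [2.22, 2.22, 2.79, 2.79, 3.14, 3.14, 3.14].

### API

Orientations are given as a unit quaternion [x, y, z, w].
In Python, from workcell import readout, imaging, manip gives the robot as it stands. The module is installed in compiled form; this text tells all that it offers.
- The arm moves only by the shell command python3 -m crank 'ROWS' [OPENING] [FORCE]. ROWS is JSON, a list of rows, each a list of 4 numbers: the shift along the tool's x, y, z as a fraction of full scale, then the turn about the tool's z as a fraction of full scale. In form: [[x, y, z, yaw], ...]. A call has 1 to 5 rows; each row is the pose to reach, as a shift and turn from the pose commanded when the call began, along the tool's axes at that moment; what a row does not reach only later rows make up. Full scale, the value 1, is 400 mm for a shift and 60 degrees for a turn. A row lasts 1/12 s, in which the tool goes at most 41.7 mm and 7.16 degrees, less where a joint would pass 70% of its speed; a pose out of reach is approached as far as the arm can. A call with a number of a shift or a turn outside -1 to 1 is refused whole. A call with a gripper value outside its range is refused whole. OPENING is the gripper command: -1 is shut, 1 is fully open, values between are in proportion, set as the call begins (- or left out, the last holds). The fingers move at their own pace and stop on an object; FORCE is the grip in N (left out, the last holds). Time passes only in rows, so rows that repeat a pose let the fingers close. It gives the time, the measured TCP pose, the force, the opening and the grip force at its end, in the units of the state.
- readout.get_obs(): the state, without advancing time (a new reading comes with each control period).
- imaging.camera(name): name is "scene" or "top" or "wrist"; returns a dict with "color" (384x512x3 uint8, red, green, blue), "fx", "fy", "cx", "cy" (pixels), "rvec" (rotation vector, rad) and "tvec" (3), from world to camera coordinates, as OpenCV has them. Camera axes: x right, y down, z forward; pixel columns grow to the right and rows downward; lengths in m; the calibration is good to about 2 mm. A picture is of the moment at which its call begins. There is no depth.
- manip.hand_in(): hands the job in; it is judged then, once.
The state is a dict: "clock": time; "joint_pos": joint angles; "joint_velocities": joint speeds; "tau": joint torques, N m; "position": TCP position; "ee_rot": TCP orientation; "ft_force": force on the tool from outside, world axes, zero at the start; "torque": the same for the moment, N m; "grip_width": opening from 0.0 (shut) to 1.0 (fully open); "grasp_force": force on a finger pad.
Only numpy, scipy, OpenCV 4.12 (cv2) and the standard library are available. Lean on these libraries where they do the work, as an engineer would, in place of code of your own. Each camera call takes 0.05 s, during which the arm holds its last target. There are 200 camera calls.

## Working session

There is one attempt and no reset: what is moved stays moved. The work goes in short steps, Python scripts to look and compute and a shell command to move; the robot and the scene stay as the last step left them, time stands still between calls to the robot, and variables do not carry over. Pictures are saved under pics/ and viewed, at most 10 in all, crops included, and the job is handed in when it is done.

```bash
mkdir -p pics; cat > h.py <<'E'
import numpy as np,cv2
from workcell import readout,imaging,manip
from scipy.spatial.transform import Rotation as R
def cam(n):
    c=imaging.camera(n);c['K']=np.array([[c['fx'],0,c['cx']],[0,c['fy'],c['cy']],[0,0,1.]])
    c['R']=cv2.Rodrigues(np.array(c['rvec'],float))[0];c['t']=np.array(c['tvec'],float).ravel();return c
def ray(c,uv,z):
    uv=np.atleast_2d(uv).astype(float)
    d=np.c_[(uv[:,0]-c['cx'])/c['fx'],(uv[:,1]-c['cy'])/c['fy'],np.ones(len(uv))]@c['R']
    o=-c['R'].T@c['t'];return o+d*((z-o[2])/d[:,2])[:,None]
def proj(c,p):
    return cv2.projectPoints(np.atleast_2d(p).astype(float),np.array(c['rvec'],float),c['t'],c['K'],None)[0][:,0]
def save(c,f,crop=None,s=1):
    im=c['color'][...,::-1]
    if crop: x0,y0,x1,y1=crop; im=im[y0:y1,x0:x1]
    cv2.imwrite('pics/'+f,cv2.resize(im,None,fx=s,fy=s,interpolation=cv2.INTER_CUBIC))
E
python3 - <<'E'
from h import *
a=cam('top');b=cam('scene')
save(a,'top.png',None,1.5);save(b,'scene.png',None,1.5)
for c in(a,b):print(-c['R'].T@c['t'],c['fx'],c['R'].round(2).tolist())
o=readout.get_obs();print(o['position'],R.from_quat(o['ee_rot']).as_matrix().round(3),o['grip_width'],o['clock'])
E
```

```text
[0.51511303 0.03488502 0.93716048] 386.62334304698686 [[0.0, -1.0, 0.01], [-1.0, -0.0, -0.06], [0.06, -0.01, -1.0]]
[1.2005727  0.10487663 0.63648672] 383.33328766845676 [[-0.13, 0.99, 0.01], [0.67, 0.09, -0.74], [-0.73, -0.09, -0.67]]
[0.26087541 0.56759415 0.24758568] [[-0.909  0.418 -0.   ]
 [ 0.418  0.909 -0.001]
 [-0.    -0.001 -1.   ]] 0.9958881074355104 0.1
```

View pics/top.png

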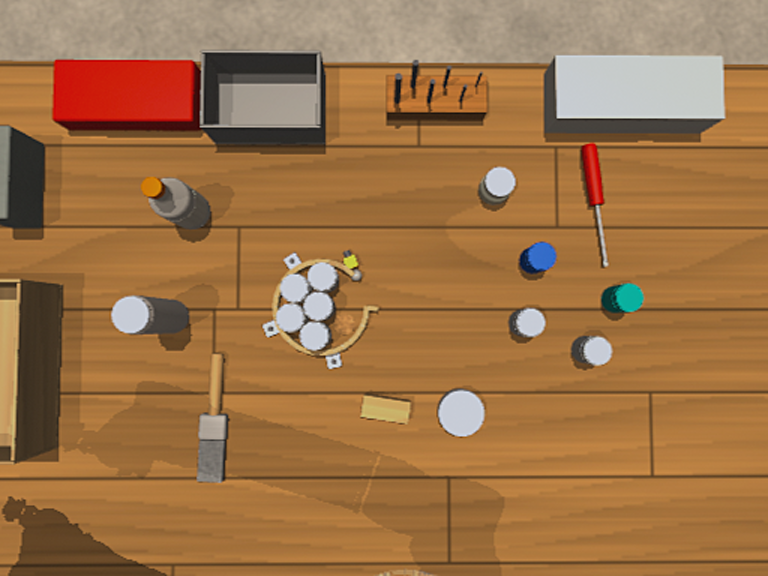

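View pics/scene.png

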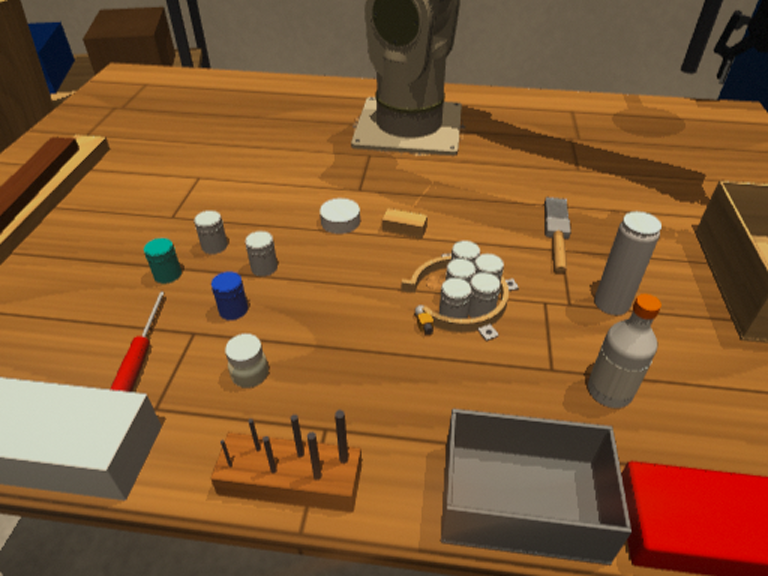

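Top view (1.5x pixels): the candidates for the loose tins are these:
- (528,323): plain steel tin
- (596,350): plain steel tin
- (498,183): the jar, wider with a white cap
- (540,257): blue look-alike
- (625,298): turquoise look-alike
- (461,413): wax tin, flat
- (132,315): spray can

I choose (528,323) and (596,350). The tray is at about (320,307), its mouth faces right, and the ball is at (357,275). The pad is at (345,323), so the empty place is the right one (-60°).

```bash
cat > meas.py <<'E'
from h import *
from scipy.optimize import least_squares
def tins(c,z=0.06):
    hsv=cv2.cvtColor(c['color'],cv2.COLOR_RGB2HSV)
    m=((hsv[...,1]<45)&(hsv[...,2]>165)).astype(np.uint8)
    m=cv2.morphologyEx(m,cv2.MORPH_OPEN,np.ones((3,3)))
    d=cv2.distanceTransform(m,cv2.DIST_L2,5)
    n,l,s,ct=cv2.connectedComponentsWithStats((d>4).astype(np.uint8))
    out=[]
    for i in range(1,n):
        if s[i,4]<20 or s[i,4]>400:continue
        k=(l==i);ys,xs=np.nonzero(k)
        p=ray(c,[ct[i]],z)[0]
        out.append((ct[i].round(1),s[i,4],p[:2].round(4)))
    return out
if __name__=='__main__':
    c=cam('top')
    for t in tins(c):print(*t)
    hsv=cv2.cvtColor(c['color'],cv2.COLOR_RGB2HSV)
    save(c,'crop.png',(165,150,435,265),2.9)
E
python3 meas.py
```

```text
[333.1 120.7] 109 [ 0.7358 -0.1446]
[214.  183.7] 96 [0.5898 0.1281]
[195.5 191.4] 88 [0.5722 0.17  ]
[211.6 203.5] 89 [0.5449 0.1334]
[ 86.3 209.4] 227 [0.5314 0.4154]
[192.6 211.5] 91 [0.5268 0.176 ]
[353.7 214.5] 88 [ 0.52   -0.1894]
[208.7 223.7] 92 [0.4992 0.1396]
[398.4 233.4] 89 [ 0.4772 -0.2905]
[141.1 284.4] 45 [0.3638 0.2894]
```

View pics/crop.png

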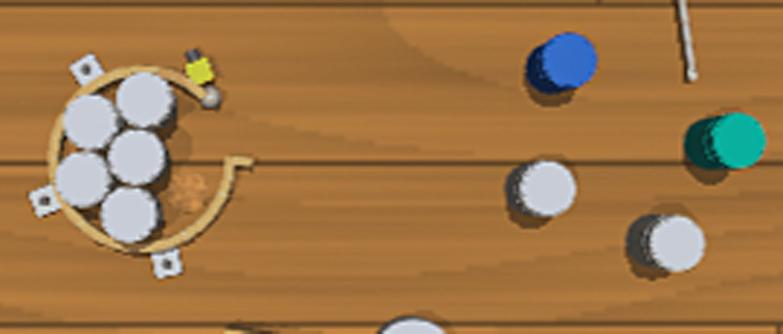

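The crop confirms the choice: two grey tins at (548,188) and (677,243), clearly distinct from the blue one at (568,60) and the turquoise one at (738,140).

From the tins in the tray, its centre is about (0.5447, 0.1336) with the x axis at -67°.

```bash
cat > go.py <<'E'
# usage: go.py w x y z axisdeg  | go.py t tx ty z axisdeg(tray frame, mm) : shift in tool fractions
import sys
from h import *
C=np.array([.5447,.1336]);ph=-67.
o=readout.get_obs();p=np.array(o['position']);M=R.from_quat(o['ee_rot']).as_matrix()
x,y,z,a=map(float,sys.argv[2:6])
c,s=np.cos(np.radians(ph)),np.sin(np.radians(ph));T=np.array([[c,-s],[s,c]])
if sys.argv[1]=='t': x,y=C+T@[x/1e3,y/1e3];a+=ph
d=M.T@(np.array([x,y,z])-p)
cur=np.degrees(np.arctan2(M[1,1],M[0,1]));dy=(a-cur+90)%180-90
print('clock',o['clock'],'world',p.round(4),'tray mm',(T.T@(p[:2]-C)*1e3).round(1),'axis tray',round(cur-ph,1),'grip',round(o['grip_width'],3),'j7',round(o['joint_pos'][6],2))
print('SHIFT',(d/.4).round(4),'YAW',round(-dy/60,4))
E
python3 -m crank '[[-0.345,-0.362,0,0],[-0.345,-0.362,0,0],[-0.345,-0.362,0,0],[-0.345,-0.362,0,0],[-0.345,-0.362,0,0]]'
python3 -m crank '[[-0.345,-0.362,0,0],[-0.345,-0.362,0,0],[-0.345,-0.362,0,0],[-0.345,-0.362,0,0],[-0.345,-0.362,0,0]]'
python3 -m crank '[[0,0,0,0.119],[0,0,0,0.238],[0,0,0,0.357],[0,0,0,0.476],[0,0,0,0.595]]'
python3 -m crank '[[0,0,0,0.119],[0,0,0,0.238],[0,0,0,0.357],[0,0,0,0.476],[0,0,0,0.595]]'
python3 go.py w .520 -.1894 .2 -7
```

```text
clock: 0.57
position: [0.3269, 0.3756, 0.2481]
ee_rot: [0.215, 0.977, -0.0, 0.0]
ft_force: [0.5, 0.8, 0.8]
grip_width: 1.003
grasp_force: 0.0
clock: 0.98
position: [0.3913, 0.1863, 0.2483]
ee_rot: [0.215, 0.977, 0.0, 0.0]
ft_force: [1.1, 0.5, -0.3]
grip_width: 0.994
grasp_force: 0.0
clock: 1.4
position: [0.3907, 0.1894, 0.2482]
ee_rot: [0.506, 0.863, -0.0, -0.0]
ft_force: [0.2, -0.1, 0.0]
grip_width: 0.998
grasp_force: 0.0
clock: 1.82
position: [0.3907, 0.1894, 0.2482]
ee_rot: [0.746, 0.666, -0.0, -0.0]
ft_force: [0.3, 0.9, 0.1]
grip_width: 1.003
grasp_force: 0.0
clock 1.8167 world [0.3907 0.1894 0.2482] tray mm [-111.6 -119.9] axis tray 60.6 grip 1.003 j7 -0.68
SHIFT [-0.9049  0.4274  0.1204] YAW 0.0094
```

```bash
python3 -m crank '[[-0.45,0.21,0.06,0],[-0.45,0.21,0.06,0],[-0.45,0.21,0.06,0],[-0.45,0.21,0.06,0],[-0.45,0.21,0.06,0]]' >/dev/null
python3 -m crank '[[-0.45,0.21,0.06,0],[-0.45,0.21,0.06,0],[-0.45,0.21,0.06,0],[-0.45,0.21,0.06,0],[-0.45,0.21,0.06,0]]' 
python3 -m crank '[[0,0,0,0],[0,0,0,0]]' >/dev/null
python3 go.py w .520 -.1894 .12 -7
python3 - <<'E'
from h import *
c=cam('wrist');save(c,'w1.png',None,1)
for z in(.06,0):print(proj(c,[.52,-.1894,z]))
E
```

```text
clock: 2.65
position: [0.5199, -0.1894, 0.2]
ee_rot: [0.744, 0.668, -0.0, 0.0]
ft_force: [-0.0, 0.7, -0.5]
grip_width: 0.998
grasp_force: 0.0
clock 2.8167 world [ 0.5193 -0.1883  0.1995] tray mm [ 286.3 -149.2] axis tray 60.7 grip 0.999 j7 0.27
SHIFT [-0.0024  0.0025  0.1989] YAW 0.0118
[[261.61162807 186.37380041]]
[[261.40573426 171.55145862]]
```

View pics/w1.png

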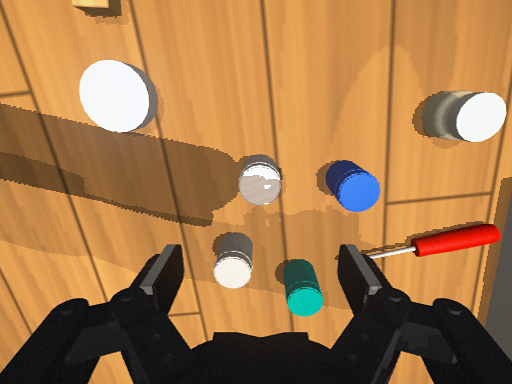

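The wrist view shows the tin top at about (261,185), which matches the predicted (261.6,186.4). I go down and grip.

```bash
python3 -m crank '[[-0.0025,0.0025,0.1,0.012],[-0.0025,0.0025,0.2,0.012],[-0.0025,0.0025,0.3,0.012],[-0.0025,0.0025,0.36,0.012],[-0.0025,0.0025,0.394,0.012]]'
python3 -m crank '[[0,0,0,0],[0,0,0,0],[0,0,0,0],[0,0,0,0],[0,0,0,0]]' -1 30
python3 -m crank '[[0,0,0,0],[0,0,0,0],[0,0,0,0],[0,0,0,0],[0,0,0,0]]'
python3 go.py t 110 -2 .042 60
```

```text
clock: 3.28
position: [0.5189, -0.1847, 0.0395]
ee_rot: [0.747, 0.665, -0.001, -0.002]
ft_force: [-0.2, 0.5, 0.3]
grip_width: 1.002
grasp_force: 0.0
clock: 3.7
position: [0.5216, -0.187, 0.0444]
ee_rot: [0.748, 0.664, 0.001, 0.001]
ft_force: [-2.7, 1.9, 7.3]
grip_width: 0.513
grasp_force: 30.4
clock: 4.12
position: [0.5216, -0.187, 0.0444]
ee_rot: [0.748, 0.664, 0.001, 0.0]
ft_force: [-3.5, 2.0, 8.4]
grip_width: 0.505
grasp_force: 30.4
clock 4.1167 world [ 0.5216 -0.187   0.0444] tray mm [ 286.1 -146.6] axis tray 60.2 grip 0.505 j7 0.37
SHIFT [0.5616 0.095  0.0067] YAW 0.0037
```

```bash
python3 -m crank '[[0.03,0.005,-0.007,0],[0.09,0.015,-0.008,0],[0.15,0.025,-0.008,0],[0.21,0.035,-0.008,0],[0.26,0.045,-0.008,0]]' >/dev/null
python3 -m crank '[[0.05,0.008,0,0],[0.10,0.017,0,0],[0.15,0.025,0,0],[0.20,0.034,0,0],[0.22,0.038,0,0]]' >/dev/null
python3 -m crank '[[0,0,0,0],[0,0,0,0]]'
python3 go.py t 110 -2 .042 60
python3 - <<'E'
from meas import *
c=cam('top')
for t in tins(c):print(*t)
save(c,'top2.png',(165,150,435,265),2.9)
E
```

```text
clock: 5.12
position: [0.5762, -0.0012, 0.0462]
ee_rot: [0.748, 0.664, -0.0, 0.0]
ft_force: [-0.0, -0.8, -2.8]
grip_width: 0.509
grasp_force: 31.1
clock 5.1167 world [ 0.5762 -0.0012  0.0462] tray mm [136.4 -23.6] axis tray 60.2 grip 0.509 j7 0.01
SHIFT [0.0842 0.0141 0.0104] YAW 0.0036
[333.1 120.6] 108 [ 0.7359 -0.1446]
[214.  183.7] 96 [0.5898 0.1281]
[195.5 191.4] 88 [0.5722 0.17  ]
[211.6 203.5] 88 [0.5448 0.1333]
[ 86.2 209.4] 227 [0.5314 0.4156]
[192.6 211.5] 91 [0.5268 0.176 ]
[208.9 223.6] 85 [0.4995 0.1392]
[398.4 233.5] 87 [ 0.477  -0.2907]
[315.5 275.2] 69 [ 0.3836 -0.1014]
[140.8 284.4] 69 [0.3639 0.29  ]
```

View pics/top2.png

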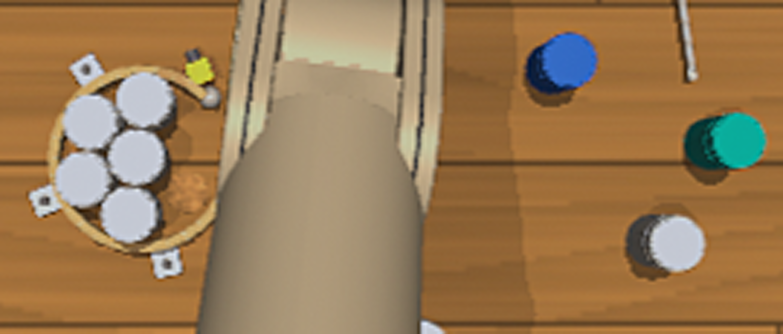

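Top view: all five tray tins are unmoved, and the arm hides the held tin. I check it from the scene camera instead, just in front of the mouth.

```bash
python3 -m crank '[[0.03,0.005,0.002,0],[0.06,0.01,0.004,0],[0.084,0.014,0.004,0.003],[0.084,0.014,0.004,0.003],[0.084,0.014,0.004,0.003]]'
python3 go.py t 110 -2 .042 60
python3 - <<'E'
from h import *
c=cam('scene');p=proj(c,[.59,.06,.03])[0];print(p)
for n,q in dict(C=(.5447,.1336,.06),tcp=(*readout.get_obs()['position'][:2],.06)).items():print(n,proj(c,q))
x,y=p.astype(int);save(c,'s2.png',(x-65,y-45,x+65,y+45),6)
print(x-65,y-45)
E
```

```text
clock: 5.58
position: [0.5864, 0.0335, 0.0445]
ee_rot: [0.748, 0.663, 0.001, -0.0]
ft_force: [0.9, -0.6, -1.9]
grip_width: 0.502
grasp_force: 31.4
clock 5.5833 world [0.5864 0.0335 0.0445] tray mm [108.5  -0.8] axis tray 60.1 grip 0.502 j7 -0.05
SHIFT [-0.0049 -0.0007  0.0062] YAW 0.002
[272.05130287 199.66791289]
C [[306.84699518 179.29049376]]
tcp [[260.29661501 187.64050891]]
207 154
```

View pics/s2.png

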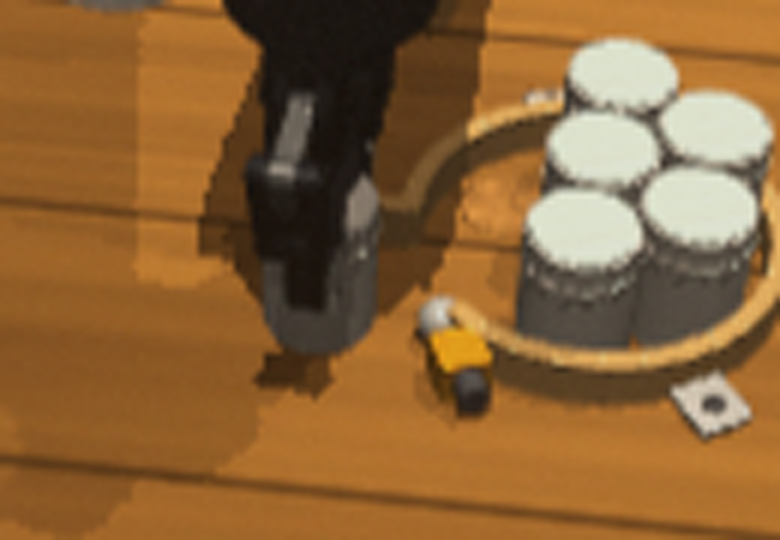

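The held tin stands upright and is centred at u≈260.5, where the TCP projects. The tray's middle tin at (307.8,179) sits about 1 px (2 mm) towards +y from my estimate, so I refine the centre to (0.546, 0.1355).

```bash
sed -i 's/C=np.array.*;ph/C=np.array([.546,.1355]);ph/' go.py
cat >> go.py <<'E'
for w in sys.argv[6:]:
    a,b=map(float,w.split(','));q=C+T@[a/1e3,b/1e3]
    print(w,((M.T@(np.array([*q,z])-p))/.4).round(4)[:2])
E
python3 go.py t 110 -2 .0435 60 90,-1 80,-2 70,-2 60,-3 54,-4 48,-8
```

```text
clock 5.6333 world [0.5862 0.0327 0.0445] tray mm [110.3  -3.2] axis tray 60.1 grip 0.509 j7 -0.05
SHIFT [0.0022 0.0021 0.0024] YAW 0.0012
90,-1 [ 0.0468 -0.0207]
80,-2 [ 0.0672 -0.0353]
70,-2 [ 0.0889 -0.0478]
60,-3 [ 0.1093 -0.0624]
54,-4 [ 0.1211 -0.0721]
48,-8 [ 0.1291 -0.0882]
```

```bash
python3 -m crank '[[0.0234,-0.01,0.002,0],[0.0468,-0.0207,0.002,0],[0.0672,-0.0353,0.002,0],[0.0672,-0.0353,0.002,0]]'
python3 -m crank '[[0.011,-0.006,0,0],[0.0217,-0.0125,0,0],[0.032,-0.0198,0,0],[0.0421,-0.0271,0,0],[0.0421,-0.0271,0,0]]'
python3 go.py t 48 -8 .0435 60 54,-4 48,-8 46,-12 44,-17 41,-22
```

```text
clock: 5.97
position: [0.5754, 0.0605, 0.0444]
ee_rot: [0.749, 0.663, 0.0, 0.001]
ft_force: [-0.1, -0.8, 6.7]
grip_width: 0.507
grasp_force: 31.9
clock: 6.38
position: [0.5667, 0.0775, 0.0444]
ee_rot: [0.749, 0.662, 0.0, 0.001]
ft_force: [-2.1, -3.9, 7.4]
grip_width: 0.505
grasp_force: 32.3
clock 6.3833 world [0.5667 0.0775 0.0444] tray mm [61.5 -3.6] axis tray 60.0 grip 0.505 j7 -0.14
SHIFT [ 0.0236 -0.0264  0.0022] YAW -0.0008
54,-4 [ 0.0156 -0.0103]
48,-8 [ 0.0236 -0.0264]
46,-12 [ 0.0229 -0.0376]
44,-17 [ 0.0209 -0.0509]
41,-22 [ 0.0212 -0.0655]
```

```bash
python3 -m crank '[[0.0078,-0.005,-0.002,0],[0.0156,-0.0103,-0.002,0],[0.0236,-0.0264,-0.002,0],[0.0236,-0.0264,-0.002,0]]'
python3 -m crank '[[0,-0.0112,0,0],[-0.0027,-0.0245,0,0],[-0.0025,-0.0391,0,0],[-0.0025,-0.0391,0,0]]'
python3 go.py t 23 -39 .0445 60 40,-22.5 36.5,-28 32.5,-32.5 28,-36 23,-39.5
```

```text
clock: 6.72
position: [0.5564, 0.0902, 0.0444]
ee_rot: [0.749, 0.663, 0.0, -0.0]
ft_force: [-0.1, -0.4, 3.2]
grip_width: 0.503
grasp_force: 31.6
clock: 7.05
position: [0.5405, 0.0903, 0.0444]
ee_rot: [0.749, 0.663, 0.0, -0.0]
ft_force: [-2.2, -0.3, 5.4]
grip_width: 0.503
grasp_force: 31.7
clock 7.05 world [0.5405 0.0903 0.0444] tray mm [ 39.4 -22.8] axis tray 60.0 grip 0.503 j7 -0.18
SHIFT [ 0.0153 -0.0557 -0.0001] YAW 0.0004
40,-22.5 [-0.0009  0.0013]
36.5,-28 [-0.0002 -0.015 ]
32.5,-32.5 [ 0.0029 -0.0298]
28,-36 [ 0.0082 -0.043 ]
23,-39.5 [ 0.0147 -0.0568]
```

```bash
python3 -m crank '[[-0.0002,-0.015,0,0],[0.0029,-0.0298,0,0],[0.0029,-0.0298,0,0]]'
python3 -m crank '[[0.0053,-0.0132,0,0],[0.0118,-0.027,0,0],[0.0118,-0.027,0,0],[0.0118,-0.027,0,0]]'
python3 go.py t 23 -39.5 .0445 60
```

```text
clock: 7.3
position: [0.5288, 0.0928, 0.0444]
ee_rot: [0.749, 0.663, -0.0, -0.0]
ft_force: [-1.6, -1.5, 6.2]
grip_width: 0.506
grasp_force: 31.8
clock: 7.63
position: [0.5188, 0.0992, 0.0444]
ee_rot: [0.749, 0.663, -0.0, -0.0]
ft_force: [-1.4, -0.6, 7.5]
grip_width: 0.509
grasp_force: 31.8
clock 7.6333 world [0.5188 0.0992 0.0444] tray mm [ 22.8 -39.2] axis tray 60.0 grip 0.509 j7 -0.22
SHIFT [-0.0008 -0.0003 -0.0002] YAW 0.0007
```

```bash
python3 -m crank '[[0,0,0,0],[0,0,0,0],[0,0,0,0],[0,0,0,0],[0,0,0,0]]' 1
python3 -m crank '[[0,0,-0.05,0],[0,0,-0.15,0],[0,0,-0.25,0],[0,0,-0.35,0],[0,0,-0.35,0]]'
python3 go.py w .4785 -.289 .2 23
```

```text
clock: 8.05
position: [0.5193, 0.0988, 0.0441]
ee_rot: [0.749, 0.663, -0.0, -0.0]
ft_force: [-0.7, -0.1, -0.0]
grip_width: 1.001
grasp_force: 0.0
clock: 8.47
position: [0.523, 0.0991, 0.1918]
ee_rot: [0.749, 0.662, 0.005, 0.002]
ft_force: [0.8, -0.1, 0.9]
grip_width: 0.998
grasp_force: 0.0
clock 8.4667 world [0.523  0.0991 0.1918] tray mm [ 24.5 -35.4] axis tray 60.0 grip 0.998 j7 -0.31
SHIFT [-0.9765  0.0085 -0.0257] YAW -0.5005
```

```bash
python3 -m crank '[[-0.49,0.0,-0.01,0],[-0.49,0.0,-0.01,0],[-0.49,0.0,-0.01,0],[-0.49,0,-0.01,0],[-0.49,0,-0.01,0]]' >/dev/null
python3 -m crank '[[-0.47,0.0,0,0],[-0.47,0.0,0,0],[-0.47,0.0,0,0],[-0.47,0,0,0],[-0.47,0,0,0]]' >/dev/null
python3 -m crank '[[0,0,0,-0.11],[0,0,0,-0.22],[0,0,0,-0.33],[0,0,0,-0.44],[0,0,0,-0.5]]' >/dev/null
python3 -m crank '[[0,0,0,0]]'
python3 go.py w .4785 -.289 .042 23
python3 meas.py
python3 - <<'E'
from h import *
c=cam('wrist');m=cv2.cvtColor(c['color'],cv2.COLOR_RGB2GRAY)
q=proj(c,[.4785,-.289,.06])[0];print(q)
h=cv2.HoughCircles(cv2.medianBlur(m,3),cv2.HOUGH_GRADIENT,1,30,param1=80,param2=15,minRadius=15,maxRadius=32)
for k in h[0]:
    if np.hypot(*(k[:2]-q))<40: print(k,ray(c,[k[:2]],.06))
save(c,'w2.png',None,1)
E
```

```text
clock: 9.8
position: [0.4728, -0.2825, 0.1881]
ee_rot: [0.551, 0.835, 0.0, -0.0]
ft_force: [-0.7, -0.2, -0.3]
grip_width: 0.999
grasp_force: 0.0
clock 9.8 world [ 0.4728 -0.2825  0.1881] tray mm [ 356.2 -230.7] axis tray 90.2 grip 0.999 j7 1.01
SHIFT [-0.0206  0.0067  0.3653] YAW 0.003
[333.2 120.7] 112 [ 0.7356 -0.145 ]
[214.1 183.7] 97 [0.5899 0.128 ]
[195.5 191.4] 89 [0.5721 0.1699]
[211.5 203.6] 94 [0.5447 0.1335]
[ 86.3 209.4] 228 [0.5313 0.4154]
[192.7 211.3] 94 [0.5272 0.1759]
[227.8 214.6] 92 [0.5196 0.0966]
[208.8 223.7] 96 [0.4991 0.1394]
[401.3 232. ] 26 [ 0.4804 -0.2973]
[140.9 284.4] 70 [0.3638 0.2899]
[262.90368712 196.94024626]
[260.5 193.5  21.3] [[ 0.47488882 -0.28659611  0.06      ]]
```

View pics/crop.png

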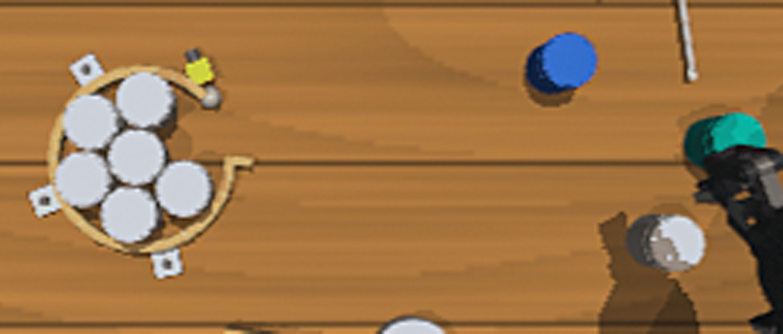

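View pics/w2.png

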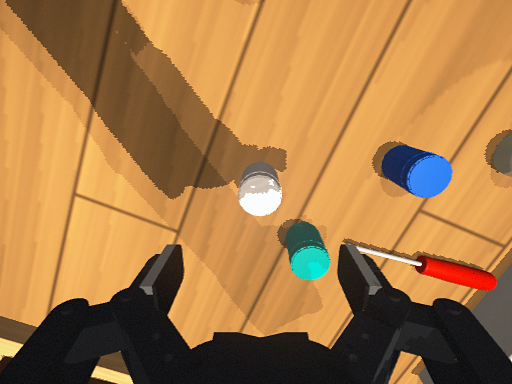

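The first tin sits in the right place at (0.5196, 0.0966), about 44.6 mm from the centre, crop (184,188). The wrist view shows the second tin at (260,193), and the turquoise one at (308,250) is clear of the fingers.

```bash
python3 -m crank '[[-0.017,0.0045,0,0.003],[-0.017,0.0045,0.1,0.003],[-0.017,0.0045,0.2,0.003],[-0.017,0.0045,0.3,0.003],[-0.017,0.0045,0.362,0.003]]'
python3 -m crank '[[0,0,0,0],[0,0,0,0],[0,0,0,0],[0,0,0,0],[0,0,0,0]]' -1 30
python3 -m crank '[[0,0,-0.004,0],[0,0,-0.007,0]]'
python3 go.py t 110 -2 .046 90
```

```text
clock: 10.32
position: [0.476, -0.2875, 0.0398]
ee_rot: [0.554, 0.833, -0.0, -0.002]
ft_force: [0.4, 0.7, -0.4]
grip_width: 1.005
grasp_force: 0.0
clock: 10.73
position: [0.4785, -0.2891, 0.0457]
ee_rot: [0.553, 0.833, 0.0, 0.002]
ft_force: [-2.5, -0.0, 7.9]
grip_width: 0.506
grasp_force: 31.3
clock: 10.9
position: [0.4777, -0.2879, 0.0471]
ee_rot: [0.553, 0.833, 0.0, 0.0]
ft_force: [0.1, 0.1, -2.7]
grip_width: 0.504
grasp_force: 30.9
clock 10.9 world [ 0.4777 -0.2879  0.0471] tray mm [ 363.1 -228.3] axis tray 89.8 grip 0.504 j7 1.13
SHIFT [0.6342 0.564  0.0033] YAW -0.0026
```

```bash
python3 -m crank '[[0.04,0.036,0,0],[0.085,0.076,0,0],[0.13,0.116,0,0],[0.175,0.156,0,0],[0.21,0.187,0,0]]' >/dev/null
python3 -m crank '[[0.04,0.036,0,0],[0.085,0.076,0,0],[0.13,0.116,0,0],[0.175,0.156,0,0],[0.21,0.187,0,0]]' >/dev/null
python3 -m crank '[[0.04,0.036,0,0],[0.085,0.076,0,0],[0.13,0.116,0,0],[0.175,0.156,0,0],[0.205,0.187,0,0]]' 
python3 -m crank '[[0,0,0,0],[0,0,0,0]]'
python3 go.py t 110 -2 .046 90 95,-1 80,-1.5 70,-2 62,-2 59,-2
```

```text
clock: 12.15
position: [0.5873, 0.0326, 0.0465]
ee_rot: [0.552, 0.834, 0.001, -0.0]
ft_force: [-0.6, -0.0, -2.0]
grip_width: 0.502
grasp_force: 31.0
clock: 12.32
position: [0.5871, 0.0308, 0.0463]
ee_rot: [0.552, 0.834, 0.0, -0.0]
ft_force: [-0.5, -1.0, -2.9]
grip_width: 0.507
grasp_force: 31.1
clock 12.3167 world [0.5871 0.0308 0.0463] tray mm [112.4  -3.1] axis tray 90.0 grip 0.507 j7 0.51
SHIFT [0.0061 0.0028 0.0009] YAW -0.0005
95,-1 [0.0436 0.0053]
80,-1.5 [0.0811 0.004 ]
70,-2 [0.1061 0.0027]
62,-2 [0.1261 0.0027]
59,-2 [0.1336 0.0027]
```

```bash
python3 -m crank '[[0.022,0.003,0.002,0],[0.0436,0.0053,0.003,0],[0.0624,0.0046,0.003,0],[0.0811,0.004,0.003,0],[0.0811,0.004,0.003,0]]'
python3 -m crank '[[0.0125,-0.0007,0,0],[0.025,-0.0013,0,0],[0.035,-0.0013,0,0],[0.045,-0.0013,0,0],[0.049,-0.0013,0,0]]'
python3 -m crank '[[0,0,0,0],[0,0,0,0]]'
python3 go.py t 60 -2 .046 90
```

```text
clock: 12.73
position: [0.5756, 0.0606, 0.0457]
ee_rot: [0.553, 0.833, 0.0, 0.0]
ft_force: [0.3, -2.4, 2.7]
grip_width: 0.502
grasp_force: 31.7
clock: 13.15
position: [0.5678, 0.0774, 0.0458]
ee_rot: [0.554, 0.833, 0.0, 0.0]
ft_force: [-0.1, -5.2, 5.8]
grip_width: 0.504
grasp_force: 32.0
clock: 13.32
position: [0.5677, 0.0776, 0.0457]
ee_rot: [0.553, 0.833, 0.0, 0.0]
ft_force: [-1.0, -3.4, 6.6]
grip_width: 0.505
grasp_force: 32.0
clock 13.3167 world [0.5677 0.0776 0.0457] tray mm [61.8 -2.6] axis tray 89.8 grip 0.505 j7 0.42
SHIFT [ 0.0044  0.0015 -0.0007] YAW -0.0034
```

```bash
python3 -m crank '[[0,0,0,0],[0,0,0,0],[0,0,0,0],[0,0,0,0],[0,0,0,0]]' 1
python3 -m crank '[[0,0,-0.03,0],[0,0,-0.1,0],[0,0,-0.17,0],[0,0,-0.17,0],[0,0,-0.17,0]]'
python3 -m crank '[[-0.06,0,0,0],[-0.125,0,0,0],[-0.125,0,0,0],[-0.125,0,0,0],[-0.125,0,0,0]]' -1
python3 -m crank '[[0,0,0,0],[0,0,0,0],[0,0,0,0]]'
python3 go.py t 105 -1 .043 90
python3 - <<'E'
from h import *
c=cam('scene');p=proj(c,[.57,.1,.03])[0];x,y=p.astype(int);save(c,'s3.png',(x-65,y-45,x+65,y+45),6)
E
```

```text
clock: 13.73
position: [0.5677, 0.0781, 0.045]
ee_rot: [0.553, 0.833, 0.0, -0.0]
ft_force: [0.5, -0.6, -0.3]
grip_width: 1.002
grasp_force: 0.0
clock: 14.15
position: [0.569, 0.0781, 0.1154]
ee_rot: [0.553, 0.833, 0.002, 0.001]
ft_force: [-0.0, -0.7, -0.6]
grip_width: 1.004
grasp_force: 0.0
clock: 14.57
position: [0.5867, 0.032, 0.1126]
ee_rot: [0.553, 0.833, -0.0, -0.001]
ft_force: [-0.1, -0.0, -0.1]
grip_width: 0.3
grasp_force: 0.0
clock: 14.82
position: [0.587, 0.0326, 0.113]
ee_rot: [0.553, 0.833, 0.0, -0.0]
ft_force: [0.2, -0.3, 0.2]
grip_width: 0.001
grasp_force: 0.0
clock 14.8167 world [0.587  0.0326 0.113 ] tray mm [110.8  -2.5] axis tray 89.9 grip 0.001 j7 0.47
SHIFT [0.0143 0.0036 0.175 ] YAW -0.0016
```

View pics/s3.png

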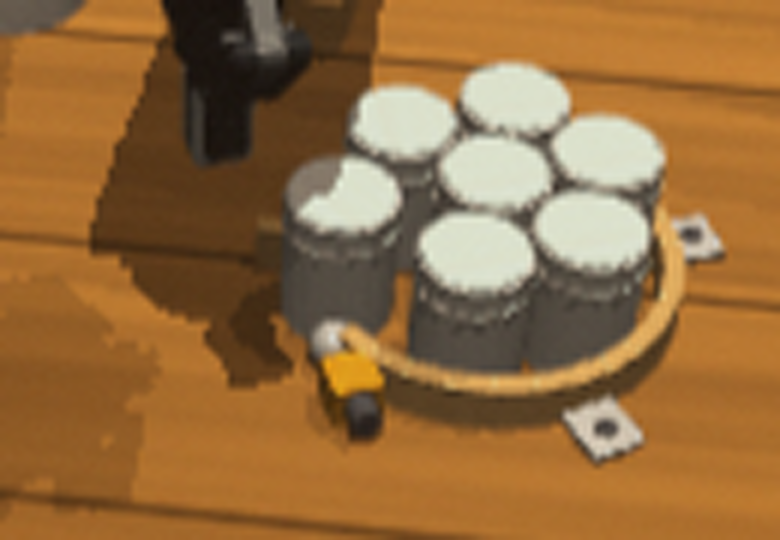

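The second tin stands upright in the mouth at crop (343,245), with the ball at (328,338) beside it. I lower the shut fingers behind it and push.

```bash
python3 -m crank '[[0,0.004,0.06,0],[0,0.004,0.12,0],[0,0.004,0.174,0],[0,0.004,0.174,0]]'
python3 -m crank '[[0.015,0,0,0],[0.03,0,0,0],[0.04,0,0,0],[0.05,0,0,0],[0.055,0,0,0]]'
python3 -m crank '[[0.005,0,0,0],[0.01,0,0,0],[0.014,0,0,0],[0.014,0,0,0]]'
python3 go.py t 78 -1 .043 90
```

```text
clock: 15.2
position: [0.586, 0.0327, 0.0396]
ee_rot: [0.553, 0.833, -0.002, -0.002]
ft_force: [-0.3, 1.2, -0.3]
grip_width: -0.001
grasp_force: 0.0
clock: 15.62
position: [0.5808, 0.0534, 0.0448]
ee_rot: [0.553, 0.833, 0.001, 0.001]
ft_force: [0.2, -1.7, 1.0]
grip_width: 0.002
grasp_force: 1.1
clock: 15.95
position: [0.5784, 0.0577, 0.0438]
ee_rot: [0.553, 0.833, 0.0, 0.0]
ft_force: [1.1, -2.8, 2.4]
grip_width: -0.0
grasp_force: 1.5
clock 15.95 world [0.5784 0.0577 0.0438] tray mm [84.3 -0.6] axis tray 89.8 grip -0.0 j7 0.46
SHIFT [ 0.0157 -0.001   0.0021] YAW -0.003
```

```bash
python3 -m crank '[[0.005,0,0,0],[0.01,0,0,0],[0.013,0,0,0],[0.013,0,0,0]]'
python3 -m crank '[[0.003,0,0,0],[0.005,0,0,0],[0.005,0,0,0]]'
python3 go.py t 78 -1 .043 90
```

```text
clock: 16.28
position: [0.577, 0.062, 0.0439]
ee_rot: [0.553, 0.833, 0.0, 0.001]
ft_force: [6.5, -5.1, 0.7]
grip_width: 0.001
grasp_force: 3.6
clock: 16.53
position: [0.5772, 0.063, 0.0443]
ee_rot: [0.554, 0.833, 0.001, 0.002]
ft_force: [9.1, -7.1, 0.4]
grip_width: -0.003
grasp_force: 5.4
clock 16.5333 world [0.5772 0.063  0.0443] tray mm [79.   0.4] axis tray 89.8 grip -0.003 j7 0.45
SHIFT [ 0.0024 -0.0036  0.0031] YAW -0.004
```

```bash
python3 -m crank '[[-0.03,0,0,0],[-0.08,0,0,0],[-0.08,0,-0.1,0],[-0.08,0,-0.2,0],[-0.08,0,-0.3,0]]'
python3 -m crank '[[-0.1,0,0,0],[-0.2,0,0,0],[-0.3,0,0,0],[-0.4,0,0,0],[-0.4,0,0,0]]' >/dev/null
python3 - <<'E'
from meas import *
c=cam('top')
C=np.array([.5447,.1336]);a=np.radians(-67);T=np.array([[np.cos(a),-np.sin(a)],[np.sin(a),np.cos(a)]])
for t in tins(c):
    r=T.T@(t[2]-C)*1e3
    if np.hypot(*r)<90:print(t[2],r.round(1),np.hypot(*r).round(1))
save(c,'end.png',(170,155,260,245),6)
E
```

```text
clock: 16.95
position: [0.5863, 0.0346, 0.1638]
ee_rot: [0.553, 0.833, -0.001, -0.002]
ft_force: [0.8, 0.8, 1.1]
grip_width: 0.003
grasp_force: 0.0
[0.59   0.1283] [22.6 39.6] 45.6
[0.5723 0.1699] [-22.6  39.6] 45.6
[0.5603 0.0901] [46.1 -2.6] 46.2
[0.5448 0.1334] [0.2 0. ] 0.2
[0.5269 0.1759] [-45.9   0.1] 45.9
[0.5159 0.0996] [ 20.  -39.8] 44.6
[0.4985 0.1403] [-24.2 -39.9] 46.7
```

View pics/end.png

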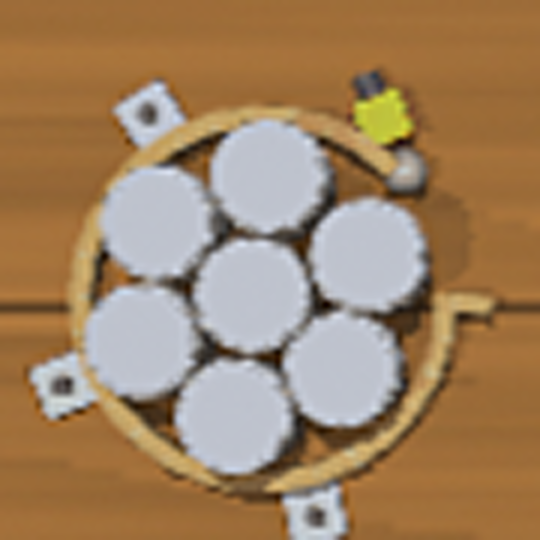

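The top view shows all seven tins inside the hoop, each no more than 47 mm from the centre. The ball at (407,170) is clear of the last tin at (368,255). I hand in.

```bash
python3 -m crank '[[0,0,0,0],[0,0,0,0]]' | head -3
python3 -c "from workcell import manip;print(manip.hand_in())"
```

```text
clock: 17.58
position: [0.6493, -0.111, 0.1627]
ee_rot: [0.553, 0.834, 0.0, -0.001]
the job is handed in; nothing more can be done
None
```

The job is handed in at about 17.6 s: the last top view shows all seven tins inside the tray, each within 47 mm of its centre, and the last tin past the spring ball; the hand-in returned no verdict.

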